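Switch on the goldsmith's bench in order

TASK

Get the jeweller's bench ready for polishing: with the fingertips, lightly press in the push switch on the dust extractor (the box with the round grille), then the one on the bench lamp's base, and last the one on the micromotor control box (the low box with a handpiece on top). Push each switch fully in, in that order, gently, and do not lift, tip or shove the three appliances or disturb the other things on the bench.

Things in the scene. Friction and masses are not known exactly. Their poses are not given: they have to be found in the camera images.
- extractor: dust extractor: loose grey metal box, 140 (x) by 130 (y) by 120 mm high, 1.1 kg, on rubber feet, with a round black barred grille (76 mm) on its top; its switch is on the top beside the grille. Origin: centre of the underside, z up
- extractor_switch (a joint): push-in switch of the dust extractor: 0 = out (as at the start), 0.006 m = fully in; it moves straight down, resists with about 2.5 N, has no spring, ends on a soft sprung stop (it starts to yield at about 4 N and gives up to 4 mm more, at 15 N, which is springy and not counted in the joint value), and stays where it is pushed
- extractor_switch_top (a point): centre of the flat top of that switch's black round cap (32 mm wide, standing 16 mm above the housing when out and 10 mm when in, in an aluminium collar 44 mm wide and 5 mm high); it moves down with the cap. It lies 43 mm to -x of the box centre in the box frame. Height above the table when out: 136 mm
- lamp: bench lamp: loose round black base 140 mm wide and 26 mm high, 1 kg, with a thin steel neck rising from the base at 45 mm to +x, 30 mm to -y of its centre, to a small black shade (76 mm wide) about 62 mm to +x, 52 mm to -y of the centre (top about 220 mm above the table); its switch is on the open part of the base. Origin: centre of the underside, z up
- lamp_switch (a joint): push-in switch of the bench lamp: 0 = out (as at the start), 0.006 m = fully in; it moves straight down, resists with about 2.5 N, has no spring, ends on a soft sprung stop (it starts to yield at about 4 N and gives up to 4 mm more, at 15 N, which is springy and not counted in the joint value), and stays where it is pushed
- lamp_switch_top (a point): centre of the flat top of that switch's black round cap (32 mm wide, standing 16 mm above the housing when out and 10 mm when in, in an aluminium collar 44 mm wide and 5 mm high); it moves down with the cap. It lies 30 mm to -x of the base centre in the lamp frame. Height above the table when out: 42 mm
- motorbox: micromotor control box: loose low white box, 150 (x) by 120 (y) by 75 mm high, 0.9 kg, on rubber feet; on its top a metal handpiece lying in a cradle along x at y = +42 mm (up to 107 mm above the table), a grey speed dial (34 mm wide, 14 mm high, at x = -45, y = -25 mm; it does not turn here) and its switch. Origin: centre of the underside, z up
- motorbox_switch (a joint): push-in switch of the micromotor control box: 0 = out (as at the start), 0.006 m = fully in; it moves straight down, resists with about 2.5 N, has no spring, ends on a soft sprung stop (it starts to yield at about 4 N and gives up to 4 mm more, at 15 N, which is springy and not counted in the joint value), and stays where it is pushed
- motorbox_switch_top (a point): centre of the flat top of that switch's black round cap (32 mm wide, standing 16 mm above the housing when out and 10 mm when in, in an aluminium collar 44 mm wide and 5 mm high); it moves down with the cap. It lies 25 mm to +x and 25 mm to -y of the box centre in the box frame. Height above the table when out: 91 mm
- file_pot: loose white pot, 64 mm wide, 85 mm high, with needle files standing in it up to about 140 mm; leave it alone. Origin: centre of the underside
- bead_jar: loose glass jar with an aluminium cap, 52 mm wide, 60 mm high; leave it alone. Origin: centre of the underside
- hammer: loose hammer 200 mm long lying on the table; leave it alone
- bench_block: loose steel bench block 60 by 60 by 20 mm; leave it alone. Origin: centre of the underside
There are look-alikes about, which are no part of the job. Leave any purple or red look-alike of the extractor alone. Of the things that look like the lamp, the largest one is meant.

How it is judged:
By the outcome, as a careful person would: the job done as asked, in the order asked, and still so for the second after the job is handed in, with the robot touching nothing.
It also fails if it takes over 48 s, if anything falls off the work surface, if the arm or the gripper's body presses on something with over 40 N, if the wrist force passes 120 N, or if a joint passes its speed limit or range.

ROBOT

A 7-joint arm with a two-finger parallel gripper is mounted at the origin on the work surface. World frame = base frame: x ahead of the robot, y to its left, z up, the work surface at z = 0. Lengths are in m, angles in rad, forces in N, time in s.
With the tool pointing down it reaches from about 0.35 to 0.9 m from the base axis. Payload 8.1 kg.
Tool frame: the origin (TCP) lies at the very end of the fingers, on their centre line; the grasp point (between the pads) lies 19 mm behind it; z points along the fingers, y is the line along which they close (so a half turn about z gives the same grasp; the last joint's range is limited). The gripper opens to 92 mm and grips with 3 to 60 N. Pads are 19 mm wide; open, the fingers measure 130 mm over their backs; the gripper's body (75 mm by 190 mm) begins 47 mm behind the grasp point.
Start: joints at [-1.394, 0.434, 0.025, 1.573, -0.012, 1.134, -0.075], TCP at [0.173, 0.601, 0.227] pointing down, gripper open.
Joint ranges: [-2.62, 2.62], [-0.44, 2.09], [-1.27, 1.32], [0.08, 2.57], [-1.32, 4.46], [0.12, 2], [-2.74, 2.74]. Speed limits (rad/s): [2.22, 2.22, 3.01, 3.01, 3.14, 3.14, 3.14].

INTERFACE

Orientations are given as a rotation vector (axis times angle).
In Python, from cell import arm gives the robot as it stands.
- The arm moves only by the tool drive_tool, never from a script. Its argument "targets" is a list of rows, each a list of 7 numbers: the turn, a rotation vector about the world's x, y, z in units of 5 degrees (1.0 is 5 degrees), then the shift along the world's x, y, z in units of 40 mm (1.0 is 40 mm), then the opening, from 0 (shut) to 1 (fully open). In form: [[wx, wy, wz, dx, dy, dz, fingers], ...]. A call has 1 to 5 rows; each row is the pose to reach, as a shift and turn from the pose commanded when the call began; what a row does not reach only later rows make up. A row lasts 1/10 s, in which the tool goes at most 50 mm and 8.59 degrees, less where a joint would pass 70% of its speed; a pose out of reach is approached as far as the arm can. A call with a gripper value outside its range is refused whole. The fingers move at their own pace and stop on an object; "force" is the grip in N (left out, the last holds). Time passes only in rows, so rows that repeat a pose let the fingers close. It gives the time, the measured TCP pose, the force, the opening and the grip force at its end, in the units of the state.
- arm.observe(): the state, without advancing time (a new reading comes with each control period).
- arm.get_image(name): name is "side" or "top"; returns a dict with "pixels" (384x512x3 uint8, red, green, blue), "intrinsics" (3x3 intrinsics, pixels), "rvec" (rotation vector, rad) and "tvec" (3), from world to camera coordinates, as OpenCV has them. Camera axes: x right, y down, z forward; pixel columns grow to the right and rows downward; lengths in m; the calibration is good to about 2 mm. A picture is of the moment at which its call begins. There is no depth.
- arm.sign_off(): hands the job in; it is judged then, once.
The state is a dict: "clock": time; "joints": joint angles; "dq": joint speeds; "joint_efforts": joint torques, N m; "position": TCP position; "ee_rot": TCP orientation; "force": force on the tool from outside, world axes, zero at the start; "ft_torque": the same for the moment, N m; "width": opening from 0.0 (shut) to 1.0 (fully open); "gripper_force": force on a finger pad.
Only numpy, scipy, OpenCV 4.12 (cv2) and the standard library are available. Lean on these libraries where they do the work, as an engineer would, in place of code of your own. Each camera call takes 0.05 s, during which the arm holds its last target. There are 200 camera calls.

## Working session

There is one attempt and no reset: what is moved stays moved. The work goes in short steps, Python scripts to look and compute and a tool call to move; the robot and the scene stay as the last step left them, time stands still between calls to the robot, and variables do not carry over. Pictures are saved under pics/ and viewed, at most 10 in all, crops included, and the job is handed in when it is done.

Besides the shell and the picture viewer there is one more tool, called after ">>>" as name(argument=value, ...), one argument or row to a line, values as JSON. drive_tool: Moves the arm, as the interface text tells. Its arguments: {"type":"object","properties":{"targets":{"type":"array"},"force":{"type":"number"}},"required":["targets"]}

```bash
mkdir -p pics; cat > h.py <<'E'
import numpy as np, cv2, json
from cell import arm
def snap(n):
    d=arm.get_image(n); 
    return d
def save(d,f,crop=None,s=1):
    p=d["pixels"][:,:,::-1]
    if crop: x0,y0,x1,y1=crop; p=p[y0:y1,x0:x1]
    cv2.imwrite(f,cv2.resize(p,None,fx=s,fy=s,interpolation=cv2.INTER_CUBIC))
def ray(d,u,v,z):
    R=cv2.Rodrigues(np.array(d["rvec"],float))[0];t=np.array(d["tvec"],float).ravel()
    c=-R.T@t; r=R.T@np.linalg.inv(np.array(d["intrinsics"]))@[u,v,1]
    return c+r*(z-c[2])/r[2]
def proj(d,p):
    return cv2.projectPoints(np.array(p,float).reshape(-1,3),np.array(d["rvec"],float),np.array(d["tvec"],float),np.array(d["intrinsics"],float),None)[0].reshape(-1,2)
E
python3 - <<'E'
from h import *
import pickle
D={n:snap(n) for n in("top","side")}
pickle.dump(D,open("d0.pkl","wb"))
for n in D: save(D[n],f"pics/{n}0.png",None,1.55)
for n in D:
    R=cv2.Rodrigues(np.array(D[n]["rvec"],float))[0];print(n,-R.T@np.array(D[n]["tvec"]).ravel())
print(arm.observe())
E
```

```text
top [0.24178191 0.07479242 1.70949659]
side [ 0.46013472 -0.64137105  0.88897231]
{'clock': 0.1, 'joints': array([-1.39365959,  0.43512454,  0.02496598,  1.57396737, -0.01156707,
        1.13402167, -0.07509174]), 'dq': array([ 0.0004354 , -0.00113617,  0.00023395, -0.0026172 ,  0.00096779,
       -0.00112984, -0.00074213]), 'joint_efforts': array([ 2.80382061e-03, -6.69123101e+01,  9.87953357e-01, -3.15149939e+01,
       -6.04422670e-02,  3.74385004e-02,  6.68791631e-05]), 'position': array([0.17249737, 0.60026111, 0.22605624]), 'ee_rot': array([-4.38034390e-01, -3.11086318e+00,  2.16156397e-03]), 'force': array([0.24774742, 0.45873102, 0.20995554]), 'ft_torque': array([-0.03542988,  0.02853667, -0.00601625]), 'gripper_force': 0.0, 'width': 0.9999627526217746}
```

View pics/top0.png

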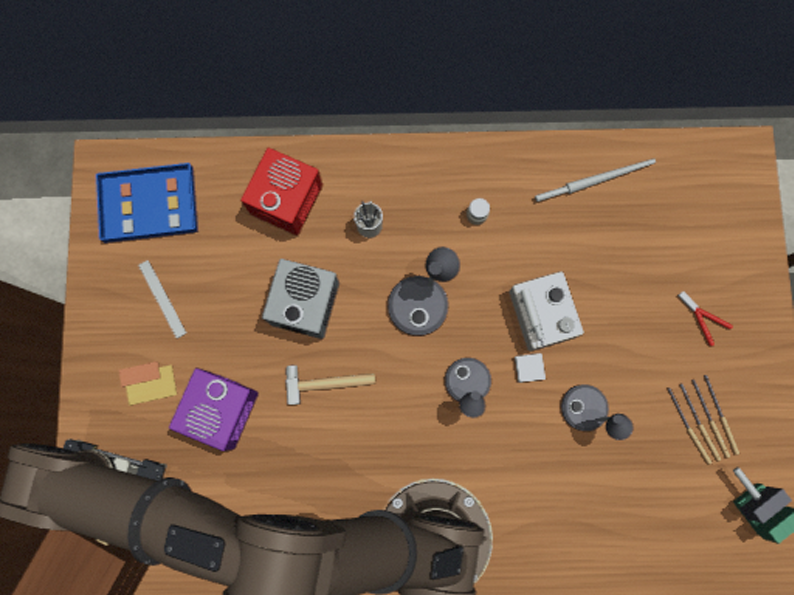

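View pics/side0.png

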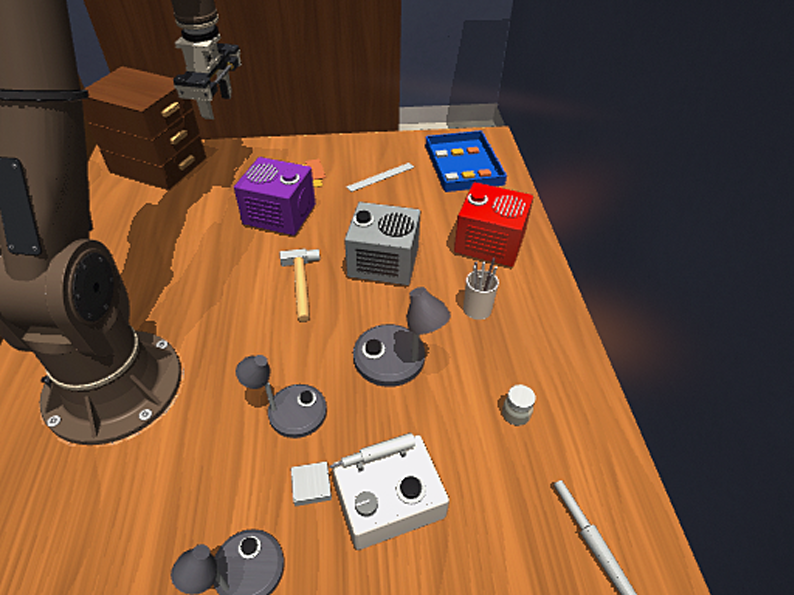

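The top view shows the grey extractor's cap at (292,313), the largest lamp's cap at (419,317) and the motorbox's cap at (556,295). In the side view they are at (363,216), (373,348) and (411,487). I'll triangulate and check the heights.

```bash
python3 - <<'E'
from h import *
import pickle
D=pickle.load(open("d0.pkl","rb"))
P={"ext":((292,313),(363,215),.136),"lamp":((419,317),(373,347),.042),"motor":((556,295),(411,487),.091)}
for k,(a,b,z) in P.items():
    a=np.array(a)/1.55;b=np.array(b)/1.55
    print(k,ray(D["top"],*a,z).round(4),ray(D["side"],*b,z).round(4))
print("shade",ray(D["top"],442/1.55,263/1.55,.2),"base c",ray(D["top"],418/1.55,305/1.55,.026), "ext grille",ray(D["top"],302/1.55,283/1.55,.12),"pot",ray(D["top"],368/1.55,215/1.55,.1))
t=[]
for i,(k,(a,b,z)) in enumerate(P.items()):
    r=[]
    for n,c in(("top",a),("side",b)):
        x,y=(np.array(c)/1.55).astype(int); q=D[n]["pixels"][max(0,y-24):y+24,max(0,x-32):x+32,::-1]
        r.append(cv2.resize(q,(256,192),interpolation=cv2.INTER_NEAREST)); print(k,n,x-32,y-24)
    t.append(np.vstack(r))
cv2.imwrite("pics/c.png",np.hstack(t))
print(cv2.Rodrigues(arm.observe()["ee_rot"])[0].round(3))
E
```

```text
ext [0.4889 0.2959 0.136 ] [0.4883 0.2923 0.136 ]
lamp [0.4887 0.0206 0.042 ] [0.4892 0.0152 0.042 ]
motor [ 0.5245 -0.282   0.091 ] [ 0.5259 -0.2865  0.091 ]
shade [ 0.5778307  -0.02499223  0.2       ] base c [0.51894335 0.02164243 0.026     ] ext grille [0.55723369 0.27654041 0.12      ] pot [0.71378057 0.13108492 0.1       ]
ext top 156 177
ext side 202 114
lamp top 238 180
lamp side 208 199
motor top 326 166
motor side 233 290
[[-0.961  0.276 -0.   ]
 [ 0.276  0.961 -0.001]
 [-0.    -0.001 -1.   ]]
```

View pics/c.png

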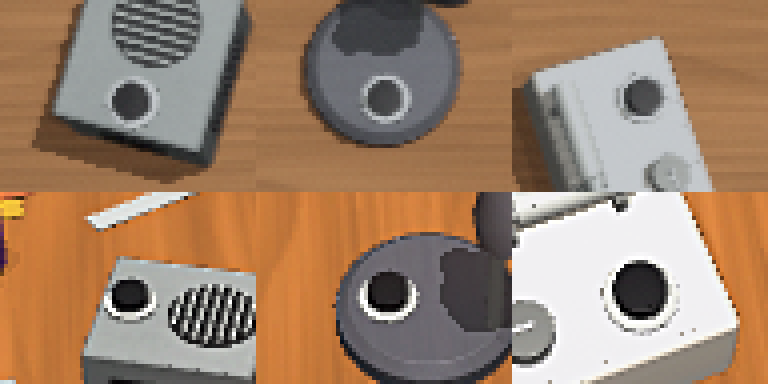

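Both views agree to 5 mm at the known heights, and I'll use the average. Next I move above the extractor switch with the fingers shut.

>>> drive_tool(
  targets=[
    [0, 0, -0.9, 2, -2, 0, 0],
    [0, 0, -1.8, 4, -4, 0, 0],
    [0, 0, -1.8, 6, -6, 0, 0],
    [0, 0, -1.8, 7.9, -7.7, 0, 0],
    [0, 0, -1.8, 7.9, -7.7, 0, 0],
  ],
  force=10,
)

```text
clock: 0.6
position: [0.3518, 0.4235, 0.2265]
ee_rot: [-0.681, -3.067, 0.001]
force: [1.1, 0.4, 0.6]
width: 0.617
gripper_force: 0.0
```

>>> drive_tool(
  targets=[
    [0, 0, 0, 0, 0, 0, 0],
  ],
)

```text
clock: 0.7
position: [0.3571, 0.4188, 0.2268]
ee_rot: [0.697, 3.06, -0.004]
force: [0.0, -0.7, -0.2]
width: 0.527
gripper_force: 0.0
```

>>> drive_tool(
  targets=[
    [0, 0, 0, 1, -0.9, 0, 0],
    [0, 0, 0, 2, -1.9, 0, 0],
    [0, 0, 0, 3, -2.8, -0.4, 0],
    [0, 0, 0, 3.27, -3.12, -1.2, 0],
    [0, 0, 0, 3.27, -3.12, -1.8, 0],
  ],
)

```text
clock: 1.2
position: [0.485, 0.295, 0.1532]
ee_rot: [0.693, 3.062, -0.004]
force: [-0.5, -1.0, 0.2]
width: 0.093
gripper_force: 0.0
```

>>> drive_tool(
  targets=[
    [0, 0, 0, 0, 0, 0, 0],
    [0, 0, 0, 0, 0, 0, 0],
    [0, 0, 0, 0, 0, 0, 0],
  ],
)

```text
clock: 1.5
position: [0.4815, 0.3021, 0.1561]
ee_rot: [0.678, 3.067, 0.003]
force: [0.8, 0.0, 0.8]
width: 0.007
gripper_force: 0.0
```

```bash
python3 - <<'E'
from h import *
t=[]
for n in("top","side"):
    d=snap(n); c=proj(d,[.488,.294,.136])[0]; o=arm.observe(); print(o["position"].round(4),o["force"].round(2),c, proj(d,o["position"]))
    x,y=c.astype(int); t.append(cv2.resize(d["pixels"][y-40:y+40,x-40:x+40,::-1],(400,400),interpolation=cv2.INTER_CUBIC))
cv2.imwrite("pics/e1.png",np.hstack(t))
E
```

```text
[0.4816 0.3021 0.1562] [0.16 0.92 0.37] [188.94502917 202.18716928] [[185.62124786 203.21226822]]
[0.4817 0.3019 0.1562] [-0.23 -0.32 -0.36] [234.08284053 138.38922919] [[231.79963933 132.01555981]]
```

View pics/e1.png

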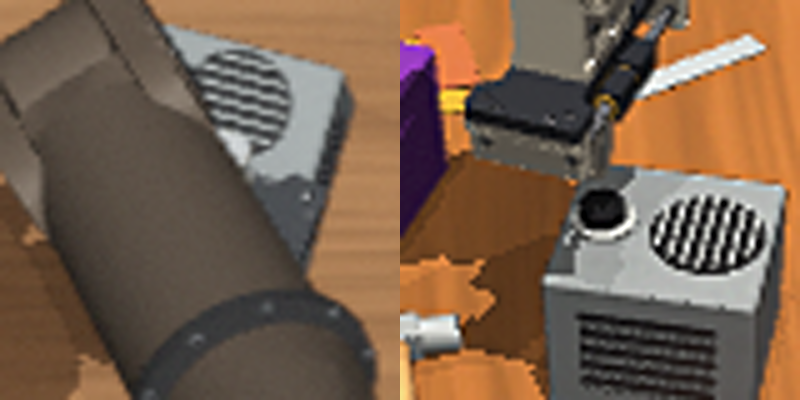

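The side crop shows the fingertips at about (589,170), just behind and above the black cap at (605,208), which matches the measured 10 mm offset. I'll correct for it and descend.

>>> drive_tool(
  targets=[
    [0, 0, 0, 0.16, -0.2, 0, 0],
    [0, 0, 0, 0.16, -0.2, -0.2, 0],
    [0, 0, 0, 0.16, -0.2, -0.35, 0],
    [0, 0, 0, 0.16, -0.2, -0.35, 0],
    [0, 0, 0, 0.16, -0.2, -0.35, 0],
  ],
)

```text
clock: 2.1
position: [0.4876, 0.2925, 0.1403]
ee_rot: [-0.681, -3.066, 0.001]
force: [-0.0, -0.5, 0.2]
width: 0.005
gripper_force: 0.0
```

>>> drive_tool(
  targets=[
    [0, 0, 0, 0, 0, -0.05, 0],
    [0, 0, 0, 0, 0, -0.1, 0],
    [0, 0, 0, 0, 0, -0.15, 0],
    [0, 0, 0, 0, 0, -0.15, 0],
  ],
)

```text
clock: 2.5
position: [0.4879, 0.2926, 0.1346]
ee_rot: [-0.681, -3.067, -0.0]
force: [-0.4, -0.3, -0.0]
width: 0.006
gripper_force: 0.0
```

>>> drive_tool(
  targets=[
    [0, 0, 0, 0, 0, -0.03, 0],
    [0, 0, 0, 0, 0, -0.06, 0],
    [0, 0, 0, 0, 0, -0.06, 0],
  ],
)

```text
clock: 2.8
position: [0.488, 0.2926, 0.1323]
ee_rot: [0.681, 3.067, 0.0]
force: [0.4, 0.2, 0.2]
width: 0.004
gripper_force: 0.1
```

>>> drive_tool(
  targets=[
    [0, 0, 0, 0, 0, -0.03, 0],
    [0, 0, 0, 0, 0, -0.06, 0],
    [0, 0, 0, 0, 0, -0.06, 0],
  ],
)

```text
clock: 3.1
position: [0.488, 0.2926, 0.13]
ee_rot: [0.681, 3.067, 0.0]
force: [-1.1, -0.7, 4.8]
width: 0.006
gripper_force: 2.3
```

```bash
python3 - <<'E'
from h import *
d=snap("side"); c=proj(d,[.488,.294,.136])[0]; o=arm.observe(); print(o["position"].round(4),o["force"].round(2),c, proj(d,o["position"]))
x,y=c.astype(int); cv2.imwrite("pics/e2.png",cv2.resize(d["pixels"][y-25:y+25,x-25:x+25,::-1],(500,500),interpolation=cv2.INTER_CUBIC))
E
```

```text
[0.488  0.2925 0.1301] [-0.99 -0.21  4.8 ] [234.08284053 138.38922919] [[234.1652331  140.10623843]]
```

View pics/e2.png

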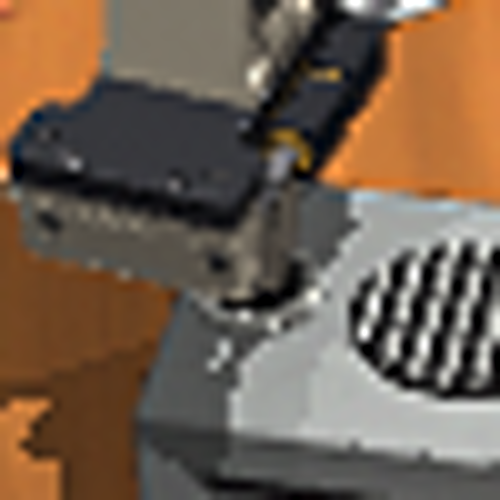

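The fingertips are centred on the cap, and 4.8 N at z = 0.130 matches the end stop. I'll press slightly further to be sure, then retreat.

>>> drive_tool(
  targets=[
    [0, 0, 0, 0, 0, -0.02, 0],
    [0, 0, 0, 0, 0, -0.03, 0],
    [0, 0, 0, 0, 0, -0.03, 0],
  ],
)

```text
clock: 3.45
position: [0.488, 0.2926, 0.1291]
ee_rot: [0.681, 3.067, 0.0]
force: [-2.3, -0.9, 6.6]
width: 0.007
gripper_force: 3.5
```

>>> drive_tool(
  targets=[
    [0, 0, 0, 0, 0, 0.1, 0],
    [0, 0, 0, 0, 0, 0.4, 0],
    [0, 0, 0, 0, 0, 1.2, 0],
    [0, 0, 0, 0, -0.2, 2, 0],
    [0, 0, 0, 0, -1.2, 2, 0],
  ],
)

```text
clock: 3.95
position: [0.4895, 0.2496, 0.2132]
ee_rot: [0.67, 3.065, 0.011]
force: [1.4, 0.0, -0.8]
width: 0.002
gripper_force: 0.0
```

>>> drive_tool(
  targets=[
    [0, 0, 0, 0, -1, 0, 0],
    [0, 0, 0, 0, -2, 0, 0],
    [0, 0, 0, 0, -3, 0, 0],
    [0, 0, 0, 0, -4, 0, 0],
    [0, 0, 0, 0, -5, 0, 0],
  ],
)

```text
clock: 4.45
position: [0.4878, 0.0429, 0.2095]
ee_rot: [0.681, 3.066, 0.001]
force: [0.9, 0.2, 0.1]
width: 0.009
gripper_force: 0.0
```

>>> drive_tool(
  targets=[
    [0, 0, 0, 0, 0, 0, 0],
    [0, 0, 0, 0, 0, 0, 0],
    [0, 0, 0, 0, 0, 0, 0],
  ],
)

```text
clock: 4.75
position: [0.488, 0.0457, 0.209]
ee_rot: [0.679, 3.067, 0.001]
force: [-0.0, -0.4, -0.6]
width: 0.005
gripper_force: 0.0
```

>>> drive_tool(
  targets=[
    [0, 0, 0, 0.02, -0.7, 0, 0],
    [0, 0, 0, 0.02, -0.7, -0.8, 0],
    [0, 0, 0, 0.02, -0.7, -1.7, 0],
    [0, 0, 0, 0.02, -0.7, -2.6, 0],
    [0, 0, 0, 0.02, -0.7, -3.2, 0],
  ],
)

```text
clock: 5.25
position: [0.4879, 0.0182, 0.0787]
ee_rot: [-0.676, -3.066, 0.0]
force: [-0.1, 0.6, 0.7]
width: 0.004
gripper_force: 0.0
```

>>> drive_tool(
  targets=[
    [0, 0, 0, 0, 0, -0.3, 0],
    [0, 0, 0, 0, 0, -0.6, 0],
    [0, 0, 0, 0, 0, -0.6, 0],
    [0, 0, 0, 0, 0, -0.6, 0],
  ],
)

```text
clock: 5.65
position: [0.4893, 0.0168, 0.0574]
ee_rot: [0.68, 3.066, 0.001]
force: [-0.5, -0.2, 0.1]
width: 0.004
gripper_force: 0.0
```

```bash
python3 - <<'E'
from h import *
d=snap("side"); c=proj(d,[.489,.018,.042])[0]; o=arm.observe(); print(o["position"].round(4),o["force"].round(2),c, proj(d,o["position"]))
save(d,"pics/l1.png",(150,90,350,270),4 if 0 else 3)
E
```

```text
[0.4895 0.0167 0.0576] [-0.56 -0.19 -0.03] [240.52504229 223.13132924] [[240.64461825 220.1398543 ]]
```

View pics/l1.png

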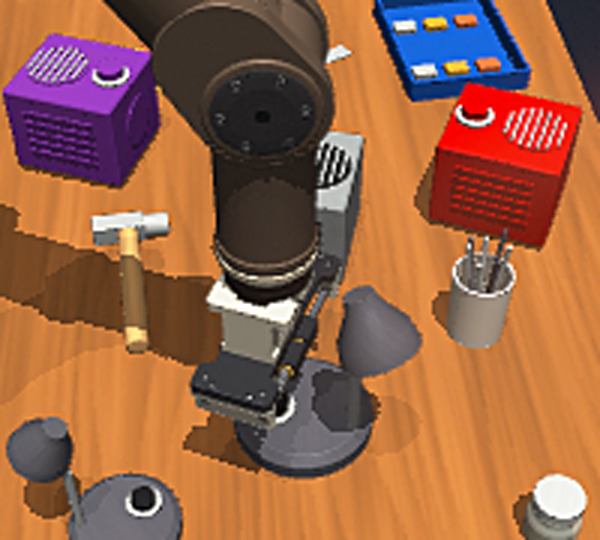

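The gripper stands over the lamp switch (fingertips at about (272,400) in the crop) and clears the shade at (375,330). I'll descend.

>>> drive_tool(
  targets=[
    [0, 0, 0, 0, 0, -0.15, 0],
    [0, 0, 0, 0, 0, -0.3, 0],
    [0, 0, 0, 0, 0, -0.35, 0],
    [0, 0, 0, 0, 0, -0.35, 0],
  ],
)

```text
clock: 6.1
position: [0.4886, 0.0165, 0.0424]
ee_rot: [-0.681, -3.066, 0.0]
force: [0.9, 0.5, 0.9]
width: 0.006
gripper_force: 0.0
```

>>> drive_tool(
  targets=[
    [0, 0, 0, 0, 0, -0.04, 0],
    [0, 0, 0, 0, 0, -0.08, 0],
    [0, 0, 0, 0, 0, -0.08, 0],
  ],
)

```text
clock: 6.4
position: [0.4888, 0.0165, 0.0394]
ee_rot: [0.681, 3.067, -0.0]
force: [0.6, 0.0, -0.8]
width: 0.003
gripper_force: 0.0
```

>>> drive_tool(
  targets=[
    [0, 0, 0, 0, 0, -0.03, 0],
    [0, 0, 0, 0, 0, -0.06, 0],
    [0, 0, 0, 0, 0, -0.06, 0],
  ],
)

```text
clock: 6.7
position: [0.4888, 0.0165, 0.037]
ee_rot: [0.681, 3.067, 0.0]
force: [-0.1, 0.2, 0.0]
width: 0.005
gripper_force: 0.0
```

>>> drive_tool(
  targets=[
    [0, 0, 0, 0, 0, -0.02, 0],
    [0, 0, 0, 0, 0, -0.04, 0],
    [0, 0, 0, 0, 0, -0.04, 0],
  ],
)

```text
clock: 7.0
position: [0.4888, 0.0165, 0.0356]
ee_rot: [0.681, 3.067, 0.0]
force: [-0.6, 0.7, 5.7]
width: 0.007
gripper_force: 2.7
```

>>> drive_tool(
  targets=[
    [0, 0, 0, 0, 0, -0.01, 0],
    [0, 0, 0, 0, 0, -0.02, 0],
    [0, 0, 0, 0, 0, -0.02, 0],
  ],
)

```text
clock: 7.3
position: [0.4888, 0.0165, 0.035]
ee_rot: [0.681, 3.067, 0.0]
force: [-0.9, 0.8, 6.5]
width: 0.006
gripper_force: 3.6
```

>>> drive_tool(
  targets=[
    [0, 0, 0, 0, 0, 0.1, 0],
    [0, 0, 0, 0, 0, 0.4, 0],
    [0, 0, 0, 0, 0, 1.4, 0],
    [0, 0, 0, 0, 0, 2.5, 0],
    [0, 0, 0, 0, 0, 3.6, 0],
  ],
)

```text
clock: 7.8
position: [0.4882, 0.0163, 0.1809]
ee_rot: [-0.681, -3.066, 0.001]
force: [1.2, -0.1, -1.0]
width: 0.008
gripper_force: 0.0
```

>>> drive_tool(
  targets=[
    [0, 0, 0, 0, 0, 1, 0],
    [0, 0, 0, 0, 0, 1.8, 0],
    [0, 0, 0, 0, -1, 1.8, 0],
    [0, 0, 0, 0, -2, 1.8, 0],
    [0, 0, 0, 0, -3, 1.8, 0],
  ],
)

```text
clock: 8.3
position: [0.4885, -0.1046, 0.2519]
ee_rot: [0.679, 3.066, 0.001]
force: [0.2, 0.5, 0.6]
width: 0.006
gripper_force: 0.0
```

>>> drive_tool(
  targets=[
    [0, 0, 0, 0, -1, 0, 0],
    [0, 0, 0, 0, -2, 0, 0],
    [0, 0, 0, 0.3, -3, 0, 0],
    [0, 0, 0, 0.6, -4, 0, 0],
    [0, 0, 0, 0.9, -4.5, 0, 0],
  ],
)

```text
clock: 8.8
position: [0.5239, -0.2876, 0.2517]
ee_rot: [0.687, 3.065, -0.003]
force: [0.4, 0.5, 0.0]
width: 0.004
gripper_force: 0.0
```

>>> drive_tool(
  targets=[
    [0, 0, 0, 0, 0, 0, 0],
    [0, 0, 0, 0, 0, 0, 0],
    [0, 0, 0, 0, 0, 0, 0],
  ],
)

```text
clock: 9.1
position: [0.5245, -0.2822, 0.2509]
ee_rot: [-0.679, -3.067, -0.001]
force: [0.6, 0.6, 0.5]
width: 0.005
gripper_force: 0.0
```

>>> drive_tool(
  targets=[
    [0, 0, 0, 0.02, -0.06, -0.8, 0],
    [0, 0, 0, 0.02, -0.06, -1.7, 0],
    [0, 0, 0, 0.02, -0.06, -2.6, 0],
    [0, 0, 0, 0.02, -0.06, -3.3, 0],
    [0, 0, 0, 0.02, -0.06, -3.5, 0],
  ],
)

```text
clock: 9.6
position: [0.524, -0.2834, 0.1083]
ee_rot: [-0.677, -3.063, -0.003]
force: [-0.4, -0.1, -0.2]
width: 0.006
gripper_force: 0.0
```

>>> drive_tool(
  targets=[
    [0, 0, 0, 0, 0, 0, 0],
    [0, 0, 0, 0, 0, 0, 0],
  ],
)

```text
clock: 9.8
position: [0.5264, -0.2859, 0.1123]
ee_rot: [0.68, 3.065, -0.0]
force: [0.4, 0.1, 0.3]
width: 0.007
gripper_force: 0.0
```

```bash
python3 - <<'E'
from h import *
d=snap("side"); c=proj(d,[.525,-.2845,.091])[0]; o=arm.observe(); print(o["position"].round(4),o["force"].round(2),c, proj(d,o["position"]))
save(d,"pics/m1.png",None,1.55)
E
```

```text
[ 0.5266 -0.2862  0.1126] [ 0.55  0.69 -0.02] [264.66899085 313.39417055] [[265.75712323 309.86998945]]
```

View pics/m1.png

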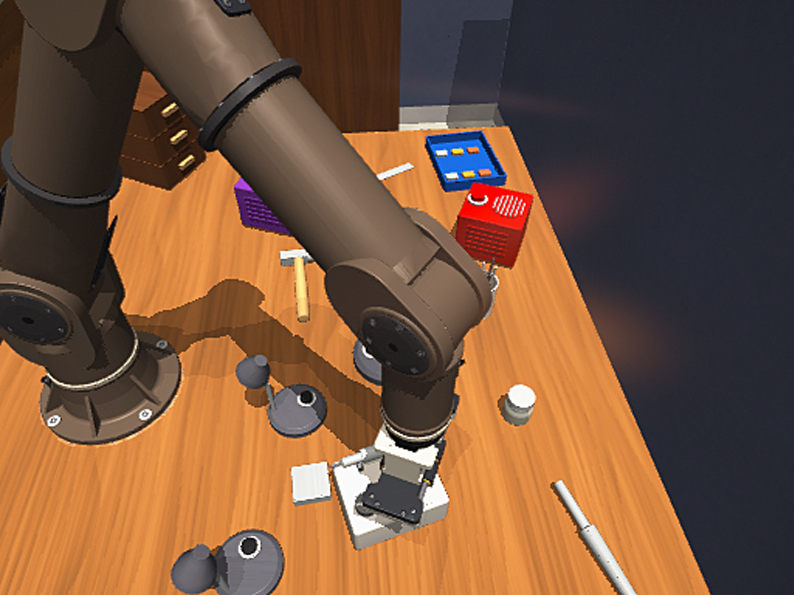

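The gripper hangs over the motor box, with the wrist at about (405,490); nothing else appears moved. I'll descend.

>>> drive_tool(
  targets=[
    [0, 0, 0, 0, 0.03, -0.2, 0],
    [0, 0, 0, 0, 0.03, -0.35, 0],
    [0, 0, 0, 0, 0.03, -0.45, 0],
    [0, 0, 0, 0, 0.03, -0.45, 0],
  ],
)

```text
clock: 10.25
position: [0.5252, -0.2844, 0.092]
ee_rot: [-0.681, -3.066, -0.0]
force: [0.1, -0.2, -0.5]
width: 0.006
gripper_force: 0.0
```

>>> drive_tool(
  targets=[
    [0, 0, 0, 0, 0, -0.03, 0],
    [0, 0, 0, 0, 0, -0.06, 0],
    [0, 0, 0, 0, 0, -0.06, 0],
  ],
)

```text
clock: 10.55
position: [0.5256, -0.2848, 0.0904]
ee_rot: [0.681, 3.067, -0.0]
force: [-0.2, 1.1, -0.4]
width: 0.004
gripper_force: 0.0
```

>>> drive_tool(
  targets=[
    [0, 0, 0, 0, 0, -0.03, 0],
    [0, 0, 0, 0, 0, -0.06, 0],
    [0, 0, 0, 0, 0, -0.06, 0],
  ],
)

```text
clock: 10.85
position: [0.5256, -0.2848, 0.0879]
ee_rot: [0.681, 3.067, -0.0]
force: [0.4, -0.1, 0.7]
width: 0.004
gripper_force: 0.2
```

>>> drive_tool(
  targets=[
    [0, 0, 0, 0, 0, -0.03, 0],
    [0, 0, 0, 0, 0, -0.06, 0],
    [0, 0, 0, 0, 0, -0.06, 0],
  ],
)

```text
clock: 11.15
position: [0.5256, -0.2848, 0.0855]
ee_rot: [0.681, 3.067, -0.0]
force: [0.3, -0.5, 0.3]
width: -0.002
gripper_force: 0.3
```

>>> drive_tool(
  targets=[
    [0, 0, 0, 0, 0, -0.015, 0],
    [0, 0, 0, 0, 0, -0.03, 0],
    [0, 0, 0, 0, 0, -0.03, 0],
  ],
)

```text
clock: 11.45
position: [0.5257, -0.2848, 0.0846]
ee_rot: [0.681, 3.067, 0.0]
force: [-0.3, -0.5, 5.6]
width: 0.008
gripper_force: 2.9
```

>>> drive_tool(
  targets=[
    [0, 0, 0, 0, 0, -0.01, 0],
    [0, 0, 0, 0, 0, -0.01, 0],
  ],
)

```text
clock: 11.65
position: [0.5257, -0.2848, 0.0843]
ee_rot: [0.681, 3.066, 0.0]
force: [-1.8, 0.3, 6.8]
width: 0.004
gripper_force: 3.3
```

>>> drive_tool(
  targets=[
    [0, 0, 0, 0, 0, 0.1, 0],
    [0, 0, 0, 0, 0, 0.4, 0],
    [0, 0, 0, 0, 0, 1.4, 0],
    [0, 0, 0, 0, 0, 2.5, 0],
    [0, 0, 0, 0, 0, 3.6, 0],
  ],
)

```text
clock: 12.15
position: [0.525, -0.2845, 0.23]
ee_rot: [-0.681, -3.066, 0.0]
force: [1.2, 0.0, 0.2]
width: 0.006
gripper_force: 0.0
```

>>> drive_tool(
  targets=[
    [0, 0, 0, 0, 0, 1, 0],
    [0, 0, 0, -1, -0.5, 1, 0],
    [0, 0, 0, -2, -1, 1, 0],
    [0, 0, 0, -3, -1.5, 1, 0],
    [0, 0, 0, -4, -2, 1, 0],
  ],
)

```text
clock: 12.65
position: [0.3637, -0.3651, 0.2687]
ee_rot: [0.681, 3.066, 0.0]
force: [-0.6, -1.0, 0.8]
width: 0.004
gripper_force: 0.0
```

>>> drive_tool(
  targets=[
    [0, 0, 0, -1, -0.5, 0, 0],
    [0, 0, 0, -1, -1.5, 0, 0],
    [0, 0, 0, -1, -2.5, 0, 0],
    [0, 0, 0, -1, -2.5, 0, 0],
    [0, 0, 0, -1, -2.5, 0, 0],
  ],
)

```text
clock: 13.15
position: [0.3249, -0.4652, 0.2681]
ee_rot: [-0.684, -3.066, -0.0]
force: [0.5, 0.5, -0.6]
width: 0.007
gripper_force: 0.0
```

```bash
python3 - <<'E'
from h import *
import pickle
D0=pickle.load(open("d0.pkl","rb"))
t=[]
P=[(.488,.294,.136),(.489,.018,.042),(.525,-.2845,.091)]
D={n:snap(n) for n in("top","side")}
o=arm.observe();print(o["position"].round(3),o["force"].round(2))
for n in("top","side"):
  for s in(D0,D):
    r=[]
    for p in P:
        x,y=proj(s[n],p)[0].astype(int); q=s[n]["pixels"][max(0,y-24):y+24,max(0,x-40):x+40,::-1]
        r.append(cv2.resize(q,(260,148),interpolation=cv2.INTER_CUBIC))
    t.append(np.hstack(r))
cv2.imwrite("pics/f.png",np.vstack(t))
E
```

```text
[ 0.326 -0.464  0.268] [-0.65  0.39  0.84]
```

View pics/f.png

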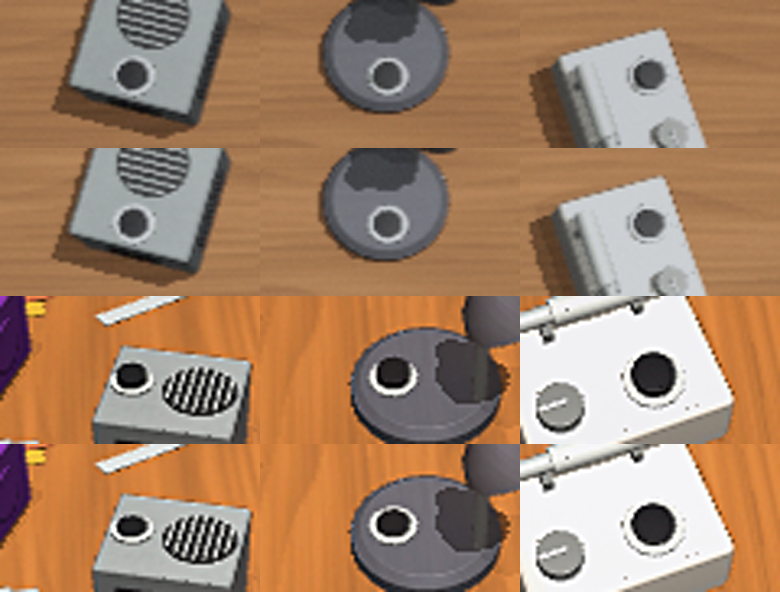

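The before and after crops show all three caps lower in their collars (rows 3 to 4, e.g. the extractor's at (131,380) → (131,525)). None of the appliances has moved. I'll hand in.

```bash
python3 -c "
from cell import arm
print(arm.sign_off())"
```

```text
the job is handed in; nothing more can be done
None
```

I pressed all three switches to their stops in the order asked (extractor, lamp, motor box), with at most about 7 N read at the fingertips and none of the three appliances visibly moved, and handed the job in at about 13 s.

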